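Find the perished rubber stopper with a pin hardness tester

ROBOT

A 6-joint arm with a two-finger parallel gripper is mounted at the origin on the work surface. World frame = base frame: x ahead of the robot, y to its left, z up, the work surface at z = 0. Lengths are in m, angles in rad, forces in N, time in s.
With the tool pointing down it reaches from about 0.35 to 0.975 m from the base axis. Payload 7.1 kg.
Tool frame: the origin (TCP) lies midway between the tips of the shut fingers; the grasp point (between the pads) lies 19 mm behind it; z points along the fingers, x is the direction in which the jaws open and shut, and the axes are right-handed (so a half turn about z gives the same grasp; the last joint's range is limited). The gripper opens to 88 mm and grips with 3 to 60 N. Pads are 20 mm wide; open, the fingers measure 115 mm over their backs; the gripper's body (75 mm by 178 mm) begins 61 mm behind the grasp point.
Start: joints at [-1.35, 0.423, 1.63, -0, 1.089, -0.019], TCP at [0.148, -0.607, 0.223] pointing down, gripper open.
Joint ranges: [-3, 3], [-0.9, 2.11], [0.09, 2.58], [-1.31, 4.45], [0.11, 2.69], [-2.54, 2.54]. Speed limits (rad/s): [2.39, 2.39, 3.01, 3.14, 3.14, 3.14].

INTERFACE

Orientations are given as a unit quaternion [w, x, y, z].
In Python, from station import move_pose, movel, movej, command_gripper, wait, inverse_kinematics, read_camera, camera_info, MotionError, job_done, get_time, get_joint_pos, get_qvel, get_effort, get_tcp_pos, get_ee_rot, get_ft_force, get_ft_torque, get_grip_width gives the robot as it stands. Calls block until the motion is done:
- move_pose(position, orientation): joint-space move of the TCP to a pose.
- movel(position, frame=None, v=0.15, until_force=None): straight line of the TCP; frame=None keeps the orientation; v is the mean speed in m/s. With until_force (N) it stops when the force on the tool has changed by that much, and returns True; else False.
- movej(angles): joint-space move.
- command_gripper(opening): opening from 0.0 (shut) to 1.0 (fully open); the grip force is fixed at half the most; returns when the fingers have stopped.
- wait(seconds).
- inverse_kinematics(position, orientation): joint angles nearest the present ones, or None.
- read_camera(name): name is "scene" or "top" or "wrist"; returns the picture (480x640x3 uint8, red, green, blue); there is no depth.
- camera_info(name): a dict with "intrinsics" (3x3 intrinsics, pixels), "T" (4x4, takes a point from camera to world coordinates); the wrist camera has in their place "tool_from_camera" (4x4, takes a point from camera to tool coordinates, whose origin is the TCP and whose axes are the tool frame's). Camera axes: x right, y up, looking along -z (the intrinsics and any distortion apply to the point x, -y, -z); pixel columns grow to the right and rows downward; lengths in m; the calibration is good to about 2 mm. A picture is of the moment at which its call begins: read the wrist's pose just before it. camera_info takes no time and is no camera call.
A pose or a line that the arm cannot do raises MotionError and nothing moves.
- job_done(): hands the job in, once; it reports no verdict.
Readings, each from a call of its own:
- get_time(): time.
- get_joint_pos(): joint angles.
- get_qvel(): joint speeds.
- get_effort(): joint torques, N m.
- get_tcp_pos(): TCP position.
- get_ee_rot(): TCP orientation.
- get_ft_force(): force on the tool from outside, world axes, zero at the start.
- get_ft_torque(): the same for the moment, N m.
- get_grip_width(): opening from 0.0 (shut) to 1.0 (fully open).
Only numpy, scipy, OpenCV 4.12 (cv2) and the standard library are available. Lean on these libraries where they do the work, as an engineer would, in place of code of your own. Each camera call takes 0.05 s, during which the arm holds its last target.

TASK

One of the three rubber stoppers has gone soft. Find it with the pin tester: press the tester upright and gently, well under 20 N, on the middle of a stopper until its foot sits flat on the rubber, keep it there for a second and read the dial; then put the tester back upright in its stand, and stand the soft stopper upright in the white tray. Leave the two sound stoppers standing where they are.

Things in the scene. Friction and masses are not known exactly. Their poses are not given: they have to be found in the camera images.
- tester_grip (a point): grip point of the pin tester: an upright black barrel, 32 mm diameter, 110 mm tall over all, on a steel foot disc 36 mm across, 10 mm high; loose, 0.27 kg, starts in its stand. Point on the axis, 82 mm above the foot's underside, 28 mm below the top; z up the barrel, x out through the dial: close the fingers along y. The yaw of the tester does not matter when pressing or parking
- tester_foot (a point): centre of the flat underside of the tester's foot, 82 mm below the grip point, same axes. A steel pin, 6 mm diameter, stands 10 mm out below it on the axis; its spring resists with 0.4 N plus 0.8 N per mm pushed in. The foot disc itself is cushioned and gives 1 mm per 8 N
- tester_dial (a point): centre of the tester's white dial, 44 mm across, facing the tester's +x; 24 mm from the axis, 44 mm above the foot's underside. Needle points left when free, and turns clockwise when the pin is pushed in, one tick per mm
- needle (a joint): needle angle, rad: 0 with the pin fully out, 0.3 per mm of pin pushed back into the tester. Foot flat on a sound stopper: 8 to 9 mm (2.5 rad; pin force 7 N); on the soft one, where the pin sinks into the rubber instead: about 3.5 mm (1.0 rad; 3 N). Counts only with the foot down, so press to about 9 N in all; once down, force grows 6 N per mm: go slowly
- stopper_a_mid (a point): one of three like black rubber stoppers, tapered round plugs standing small end down on the bench: 42 mm across below, 48 mm at the top, 47 to 53 mm tall (mouldings differ: feel for the top), about 0.09 kg. Point on the axis 25 mm above the underside, z up. The middle 22 mm of the flat top is the springy test spot, the rim around it is firm. One of the three is soft (gummy, keeps a dent), two are sound
- stopper_b_mid (a point): one of three like black rubber stoppers, tapered round plugs standing small end down on the bench: 42 mm across below, 48 mm at the top, 47 to 53 mm tall (mouldings differ: feel for the top), about 0.09 kg. Point on the axis 25 mm above the underside, z up. The middle 22 mm of the flat top is the springy test spot, the rim around it is firm. One of the three is soft (gummy, keeps a dent), two are sound
- stopper_c_mid (a point): one of three like black rubber stoppers, tapered round plugs standing small end down on the bench: 42 mm across below, 48 mm at the top, 47 to 53 mm tall (mouldings differ: feel for the top), about 0.09 kg. Point on the axis 25 mm above the underside, z up. The middle 22 mm of the flat top is the springy test spot, the rim around it is firm. One of the three is soft (gummy, keeps a dent), two are sound
- core_a (a joint): how deep the test spot of stopper a is sunk below its rim, m, 0 at the start. A sound one sinks about 2 mm under the pressed tester and springs back to 0; the soft one is gummy, sinks over 6 mm and keeps its dent. Readings are noisy
- core_b (a joint): how deep the test spot of stopper b is sunk below its rim, m, 0 at the start. A sound one sinks about 2 mm under the pressed tester and springs back to 0; the soft one is gummy, sinks over 6 mm and keeps its dent. Readings are noisy
- core_c (a joint): how deep the test spot of stopper c is sunk below its rim, m, 0 at the start. A sound one sinks about 2 mm under the pressed tester and springs back to 0; the soft one is gummy, sinks over 6 mm and keeps its dent. Readings are noisy
- stand_seat (a point): the tester's stand: fixed grey round cup, 68 mm outside, 30 mm tall, on a 100 mm square plate. Point: centre of the inner ledge, 14 mm above the bench, on which the foot rests when home (foot centre on this point). Bore above the ledge 43 mm wide, 16 mm deep; a 26 mm hole below leaves the pin free. Goes in from above
- tray: white shallow tray, fixed, 150 x 150 mm outside, 18 mm tall, walls and floor 4 mm thick; origin at the centre of its underside, x and y along its sides
Mind the look-alikes: they are no part of the job. What is meant by the part that bears tester_grip is not pink, and is the smaller of those in its own colour.

How it is judged:
On the way, in this order (a step that is already met when the one before it is completed fails the run):
1. the tester is pressed upright on the middle of the soft stopper, its foot flat on the rubber with 4 to 20 N, for half a second (((contact force between tester and stopper_a between 4 and 20 N and value of joint core_a above 0.004 m and horizontal distance between tester_foot and stopper_a_mid below 0.008 m and height (world z) of stopper_a_mid below 0.03 m) or (contact force between tester and stopper_b between 4 and 20 N and value of joint core_b above 0.004 m and horizontal distance between tester_foot and stopper_b_mid below 0.008 m and height (world z) of stopper_b_mid below 0.03 m) or (contact force between tester and stopper_c between 4 and 20 N and value of joint core_c above 0.004 m and horizontal distance between tester_foot and stopper_c_mid below 0.008 m and height (world z) of stopper_c_mid below 0.03 m)) and value of joint needle above 0.6 rad and angle between tester_grip's own z axis and vertical below 0.12 rad), for 0.5 s.
2. the tester is home in its stand, upright and let go (horizontal distance between tester_foot and stand_seat below 0.006 m and z of tester_foot in the frame of stand_seat between -0.003 and 0.003 m and angle between tester_grip's own z axis and vertical below 0.1 rad and contact force between tester and the fingers below 0.1 N), for 0.2 s.
At the end, for the whole second after the job is handed in: soft stopper upright (0.1 rad) on the tray floor, axis within 55 mm of the tray centre along each side, released, at rest; tester upright in its stand, foot on the ledge (3 mm in height, 6 mm sideways); the two sound stoppers upright within 30 mm of their starts (horizontal distance between tester_foot and stand_seat below 0.006 m and z of tester_foot in the frame of stand_seat between -0.003 and 0.003 m and angle between tester_grip's own z axis and vertical below 0.1 rad and linear speed of tester below 0.02 m/s and ((x of stopper_a_mid in the frame of tray between -0.055 and 0.055 m and y of stopper_a_mid in the frame of tray between -0.055 and 0.055 m and height (world z) of stopper_a_mid below 0.034 m and angle between each of stopper_a_mid, stopper_b_mid, stopper_c_mid's own z axis and vertical below 0.1 rad and contact force between stopper_a and the fingers below 0.1 N and linear speed of stopper_a below 0.02 m/s and value of joint core_a above 0.003 m and distance of each of stopper_b_mid, stopper_c_mid from where it was at the start of the episode below 0.03 m) or (x of stopper_b_mid in the frame of tray between -0.055 and 0.055 m and y of stopper_b_mid in the frame of tray between -0.055 and 0.055 m and height (world z) of stopper_b_mid below 0.034 m and angle between each of stopper_b_mid, stopper_a_mid, stopper_c_mid's own z axis and vertical below 0.1 rad and contact force between stopper_b and the fingers below 0.1 N and linear speed of stopper_b below 0.02 m/s and value of joint core_b above 0.003 m and distance of each of stopper_a_mid, stopper_c_mid from where it was at the start of the episode below 0.03 m) or (x of stopper_c_mid in the frame of tray between -0.055 and 0.055 m and y of stopper_c_mid in the frame of tray between -0.055 and 0.055 m and height (world z) of stopper_c_mid below 0.034 m and angle between each of stopper_c_mid, stopper_a_mid, stopper_b_mid's own z axis and vertical below 0.1 rad and contact force between stopper_c and the fingers below 0.1 N and linear speed of stopper_c below 0.02 m/s and value of joint core_c above 0.003 m and distance of each of stopper_a_mid, stopper_b_mid from where it was at the start of the episode below 0.03 m))); the robot touches nothing.
It fails at once if a stopper is pressed with the tester by more than 20 N (contact force between tester and stopper_a above 20 N or contact force between tester and stopper_b above 20 N or contact force between tester and stopper_c above 20 N).
It also fails if it takes over 72 s, if anything falls off the work surface, if the arm or the gripper's body presses on something with over 40 N, if the wrist force passes 120 N, or if a joint passes its speed limit or range.

## Working session

There is one attempt and no reset: what is moved stays moved. The work goes in short steps, each a Python script; the robot and the scene stay as the last script left them, time stands still between calls to the robot, and variables do not carry over. Pictures are saved under pics/ and viewed, and the job is handed in when it is done.

```bash
ls; mkdir -p pics
python3 - <<'E'
from station import *
import cv2
for n in ("scene","top","wrist"):
    im=read_camera(n); cv2.imwrite(f"pics/{n}0.png",im[:,:,::-1]); 
    i=camera_info(n); print(n,{k:(v.round(4).tolist() if hasattr(v,'round') else v) for k,v in i.items()})
print(get_time(),get_ft_force(),get_grip_width())
E
```

```text
pics
scene {'intrinsics': [[533.7941, 0.0, 318.6152], [0.0, 533.7941, 238.0903], [0.0, 0.0, 1.0]], 'T': [[-0.1565, -0.5657, 0.8096, 1.4204], [0.9877, -0.0869, 0.1302, 0.0939], [-0.0033, 0.82, 0.5723, 0.7496], [0.0, 0.0, 0.0, 1.0]]}
top {'intrinsics': [[545.2277, 0.0, 316.0354], [0.0, 545.2277, 239.0061], [0.0, 0.0, 1.0]], 'T': [[-0.0073, 0.9857, -0.1682, 0.336], [-0.9998, -0.0099, -0.0149, -0.075], [-0.0163, 0.1681, 0.9856, 1.0548], [0.0, 0.0, 0.0, 1.0]]}
wrist {'intrinsics': [[358.6523, 0.0, 318.5558], [0.0, 358.6523, 243.6371], [0.0, 0.0, 1.0]], 'tool_from_camera': [[1.0, -0.0007, 0.0011, 0.0007], [-0.0003, -0.9574, -0.2887, -0.0786], [0.0012, 0.2887, -0.9574, -0.1623], [0.0, 0.0, 0.0, 1.0]]}
0.15 [-0.40971118  0.40304135  0.74120917] 0.998251221125774
```

View pics/scene0.png

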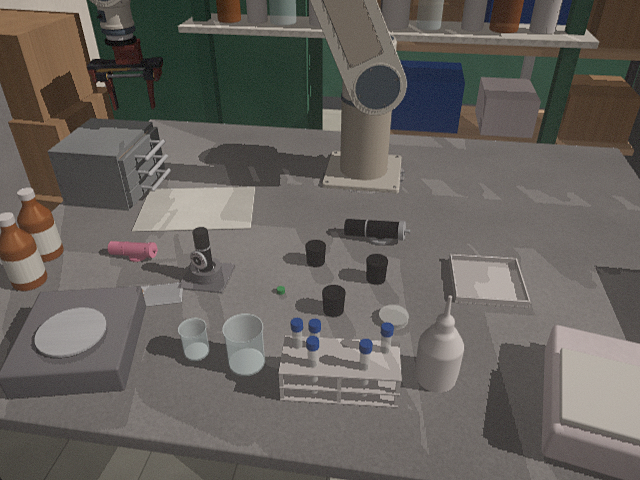

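View pics/top0.png

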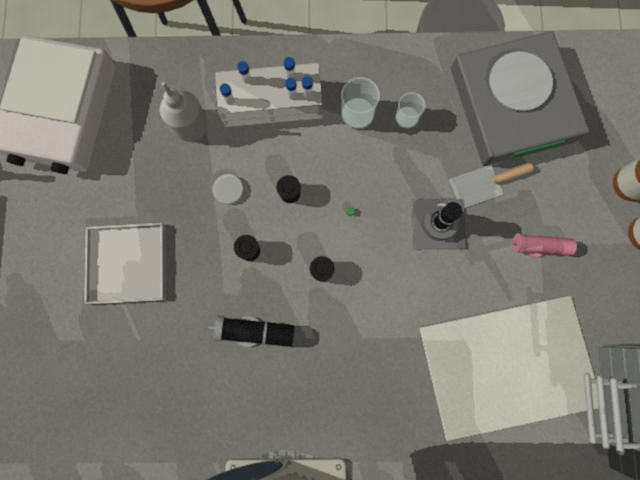

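View pics/wrist0.png

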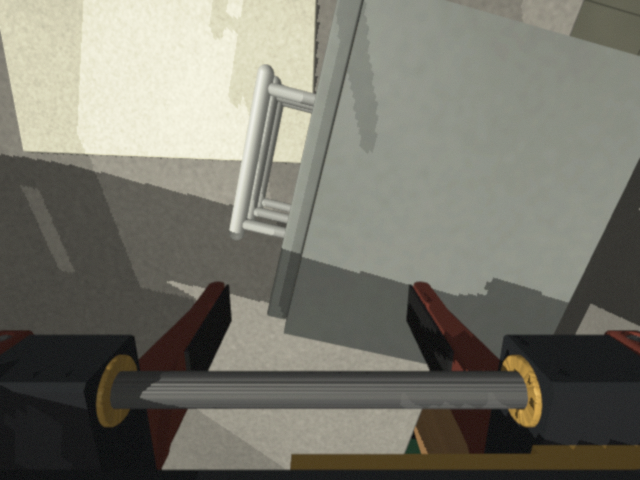

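Candidates for the tester are the black one upright in the stand (top 450,213; scene 201,255), the pink one lying down (top 545,246) and the large black one lying down (top 255,332). By the description I choose the black one in the stand, since it is the smaller of its colour. Next I crop it close and measure.

```bash
cat > h.py <<'E'
import numpy as np, cv2
from station import *
def ray(name,u,v,T=None):
    i=camera_info(name); K=i["intrinsics"]
    T=i["T"] if T is None else T
    d=np.linalg.inv(K)@np.array([u,v,1.]); d=np.array([d[0],-d[1],-d[2]])
    return T[:3,3],T[:3,:3]@d
def onz(name,u,v,z,T=None):
    o,d=ray(name,u,v,T); return o+d*(z-o[2])/d[2]
def proj(name,p,T=None):
    i=camera_info(name);K=i["intrinsics"];T=i["T"] if T is None else T
    c=T[:3,:3].T@(np.array(p)-T[:3,3]); c=np.array([c[0],-c[1],-c[2]]); q=K@c; return q[:2]/q[2]
E
python3 - <<'E'
from h import *
a=cv2.imread('pics/top0.png'); b=cv2.imread('pics/scene0.png')
c1=cv2.resize(a[170:260,400:500],None,fx=4,fy=4,interpolation=cv2.INTER_CUBIC)
c2=cv2.resize(a[165:295,220:350],None,fx=3,fy=3,interpolation=cv2.INTER_CUBIC)
c3=cv2.resize(b[220:300,160:250],None,fx=4,fy=4,interpolation=cv2.INTER_CUBIC)
h=max(x.shape[0] for x in(c1,c2)); 
o=np.zeros((c1.shape[0]+40,800,3),np.uint8); o[:360,:400]=c1; o[:390,400:790]=c2
cv2.imwrite('pics/crop1.png',o); cv2.imwrite('pics/crop2.png',c3)
hsv=cv2.cvtColor(a,cv2.COLOR_BGR2GRAY)
m=(hsv<45).astype(np.uint8)
n,l,s,c=cv2.connectedComponentsWithStats(m)
for k in range(1,n):
    if s[k,4]>150: print(s[k],c[k].round(1), onz("top",*c[k],0.045).round(4))
g=(hsv>140).astype(np.uint8)[200:320,70:180]
n,l,s,c=cv2.connectedComponentsWithStats(g)
for k in range(1,n):
    if s[k,4]>300: print('w',s[k],c[k])
E
```

```text
[112   1  24  35 239] [123.8  18.8] [0.9658 0.3274 0.045 ]
[138   0  53  25 301] [164.8   8.4] [0.9874 0.2446 0.045 ]
[198   0  21  35 261] [208.4  16.8] [0.9674 0.1552 0.045 ]
[277 176  23  27 489] [288.7 188.8] [ 0.6062 -0.0082  0.045 ]
[441 203  21  20 318] [451.  212.4] [ 0.5567 -0.3148  0.045 ]
[234 235  26  26 489] [246.9 247.8] [0.4928 0.0701 0.045 ]
[310 257  24  24 441] [321.8 268.4] [ 0.4526 -0.0701  0.045 ]
[222 318  43  26 862] [242.4 330.3] [0.34   0.0764 0.045 ]
[265 322  29  24 570] [279.5 334.1] [0.3327 0.0082 0.045 ]
[609 447  12  24 164] [613.6 459. ] [ 0.114  -0.5758  0.045 ]
[622 450  13  28 230] [628.2 463.6] [ 0.1063 -0.6002  0.045 ]
[210 462  72  18 523] [249.4 471.7] [0.0952 0.0602 0.045 ]
w [  14   23   78   81 5040] [57.41865079 63.56527778]
```

View pics/crop1.png

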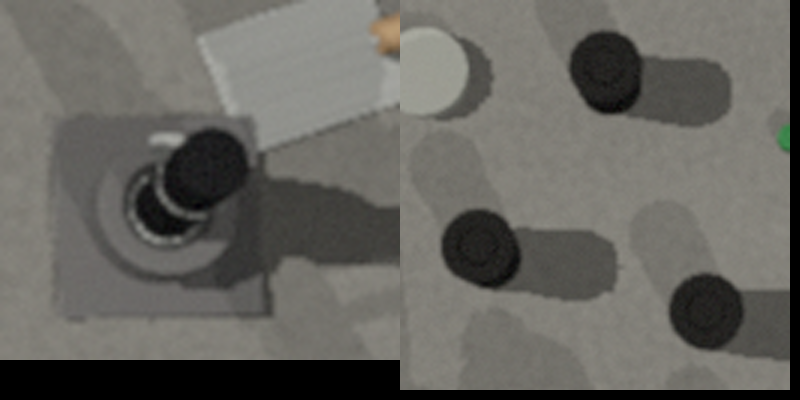

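View pics/crop2.png

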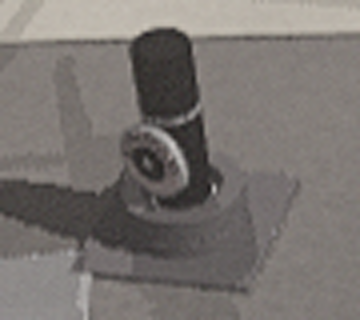

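Run:
```python
from h import *
p=lambda *a: print(onz(*a).round(4))
print('tester top'); p("top",453.1,210.8,.124); p("scene",160+161/4,220+40/4,.124)
print('cup top'); p("top",400+167/4,170+213/4,.03); p("scene",160+185/4,220+185/4,.03)
print('dial'); p("scene",160+155/4,220+160/4,.058); p("top",400+165/4,170+137/4,.08)
# stoppers top circles: crop x400 3x, origin 220,165
for u,v in((605,68),(478,243),(706,311)): p("top",220+(u-400)/3,165+v/3,.05)
# tray corners
a=cv2.imread('pics/top0.png');print('tray')
for u,v in((84,224),(164,222),(166,302),(86,305)): p("top",u,v,.0)
g=cv2.cvtColor(cv2.imread('pics/top0.png'),cv2.COLOR_BGR2GRAY); 
b=cv2.resize(cv2.imread('pics/top0.png')[210:320,70:180],None,fx=5,fy=5,interpolation=cv2.INTER_CUBIC); cv2.imwrite('pics/tray.png',b)
b=cv2.imread('pics/scene0.png');b=cv2.resize(b[225:330,290:400],None,fx=5,fy=5,interpolation=cv2.INTER_CUBIC); cv2.imwrite('pics/stsc.png',b)
```

```text
tester top
[ 0.5422 -0.2998  0.124 ]
[ 0.5436 -0.2984  0.124 ]
cup top
[ 0.5389 -0.2998  0.03  ]
[ 0.5462 -0.2965  0.03  ]
dial
[ 0.5618 -0.3043  0.058 ]
[ 0.5644 -0.2895  0.08  ]
[ 0.607  -0.0079  0.05  ]
[0.4955 0.0712 0.05  ]
[ 0.4516 -0.0705  0.05  ]
tray
[0.5508 0.4016 0.    ]
[0.5532 0.2421 0.    ]
[0.3953 0.2319 0.    ]
[0.3908 0.3873 0.    ]
```

View pics/tray.png

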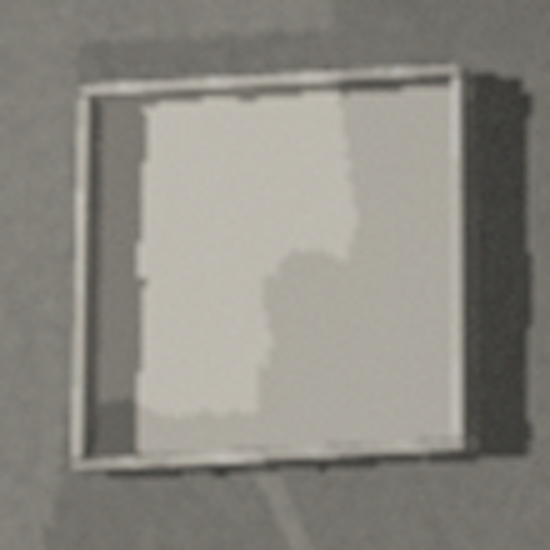

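View pics/stsc.png

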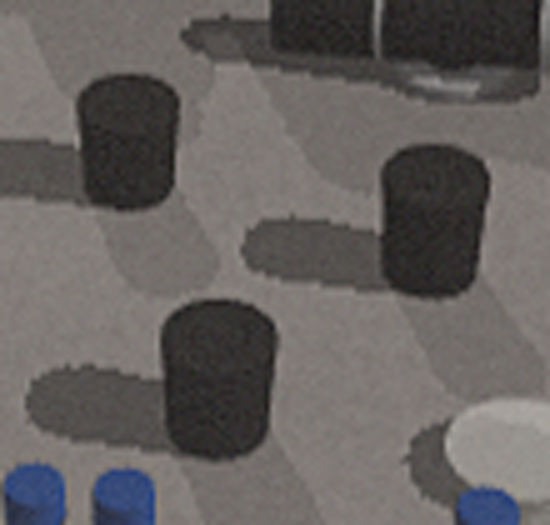

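```bash
cat >> h.py <<'E'
from scipy.spatial.transform import Rotation as R
def quat(psi):
    """tool down, tool -y (camera side) pointing at world yaw psi"""
    my=np.array([np.cos(psi),np.sin(psi),0]); y=-my; z=np.array([0,0,-1.]); x=np.cross(y,z)
    q=R.from_matrix(np.c_[x,y,z]).as_quat(); return np.array([q[3],q[0],q[1],q[2]])
def wristT():
    p=np.array(get_tcp_pos()); q=np.array(get_ee_rot())
    M=np.eye(4); M[:3,:3]=R.from_quat([q[1],q[2],q[3],q[0]]).as_matrix() if q.size==4 else q.reshape(3,3); M[:3,3]=p
    return M@camera_info("wrist")["tool_from_camera"]
def tip(p,psi):
    return np.array(p),quat(psi)
E
python3 - <<'E'
from h import *
print(get_ee_rot(), get_joint_pos())
for psi in (0,np.pi):
  for p in ((.543,-.299,.077),(.607,-.008,.12),(.495,.071,.12),(.4516,-.07,.12)):
    q=inverse_kinematics(p,quat(psi)); print(psi,p,None if q is None else np.round(q,2))
p=lambda *a: print(onz(*a).round(4))
for u,v in((86.4,227.6),(162.4,223.4),(163,300.4),(84.4,303.6),(124,263.75)): p("top",u,v,.018)
E
```

```text
[-3.66175870e-04  7.86617845e-01 -6.17439903e-01 -4.44899680e-04] [-1.34996942e+00  4.23678603e-01  1.63045479e+00  5.40441294e-06
  1.08861168e+00 -1.90037277e-02]
0 (0.543, -0.299, 0.077) [-0.52  0.6   1.72 -0.    0.81  1.05]
0 (0.607, -0.008, 0.12) [-0.03  0.53  1.74 -0.    0.88  1.54]
0 (0.495, 0.071, 0.12) [ 0.12  0.4   1.97 -0.    0.77  1.69]
0 (0.4516, -0.07, 0.12) [-0.18  0.35  2.06 -0.    0.73  1.39]
3.141592653589793 (0.543, -0.299, 0.077) [-0.52  0.6   1.72 -0.    0.81 -2.09]
3.141592653589793 (0.607, -0.008, 0.12) [-0.03  0.53  1.74 -0.    0.88 -1.6 ]
3.141592653589793 (0.495, 0.071, 0.12) [ 0.12  0.4   1.97 -0.    0.77 -1.45]
3.141592653589793 (0.4516, -0.07, 0.12) [-0.18  0.35  2.06 -0.    0.73 -1.75]
[0.5399 0.3883 0.018 ]
[0.5467 0.2397 0.018 ]
[0.3974 0.2326 0.018 ]
[0.3925 0.3827 0.018 ]
[0.4683 0.3108 0.018 ]
```

Run:
```python
from h import *
t=get_time()
move_pose((.50,0.0,.28),quat(0)); wait(.2)
T=wristT(); np.save('T1.npy',T); cv2.imwrite('pics/w1.png',read_camera("wrist")[:,:,::-1]); print(get_time()-t)
move_pose((.535,-.299,.26),quat(0)); wait(.2)
T=wristT(); np.save('T2.npy',T); cv2.imwrite('pics/w2.png',read_camera("wrist")[:,:,::-1]); print(get_time()-t)
print(get_tcp_pos(),get_ee_rot())
```

```text
2.75
4.1583
[ 0.53533275 -0.29789947  0.26028016] [-5.70965650e-05  7.07669518e-01 -7.06543586e-01  1.03364330e-04]
```

View pics/w1.png

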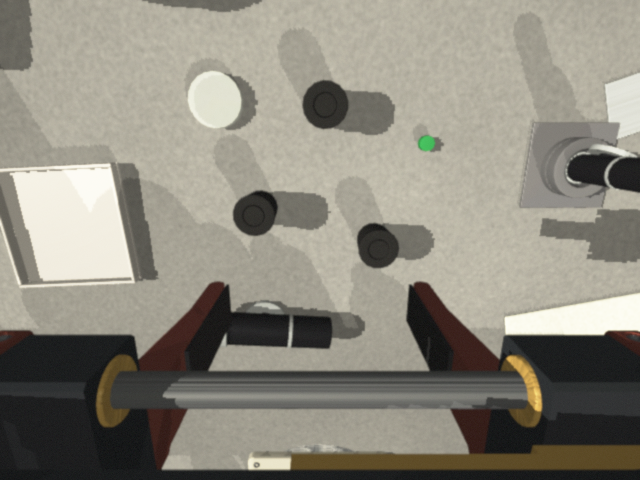

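View pics/w2.png

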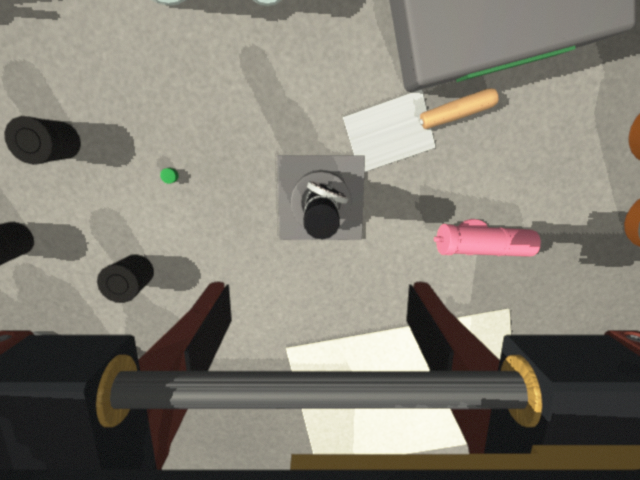

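Run:
```python
from h import *
a=cv2.imread('pics/w2.png'); cv2.imwrite('pics/c3.png',cv2.resize(a[145:250,265:375],None,fx=5,fy=5,interpolation=cv2.INTER_CUBIC))
b=cv2.imread('pics/w1.png'); c=cv2.resize(b[60:290,200:430],None,fx=2.6,fy=2.6,interpolation=cv2.INTER_CUBIC); cv2.imwrite('pics/c4.png',c)
```

```text
(no output)
```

View pics/c3.png

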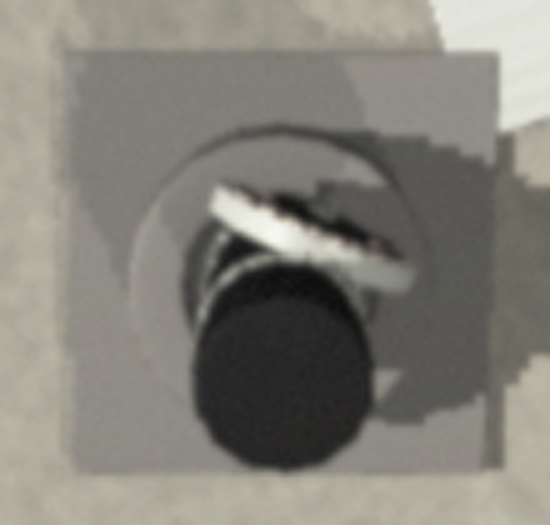

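View pics/c4.png

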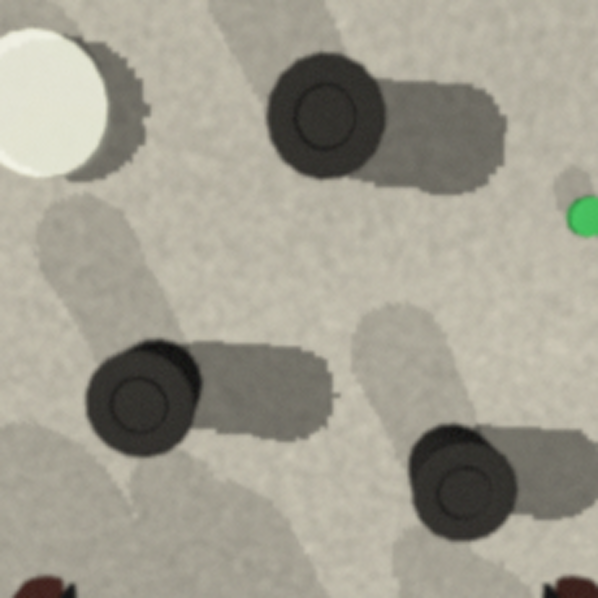

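Run:
```python
from h import *
T1=np.load('T1.npy');T2=np.load('T2.npy')
for u,v in ((325,116),(139,405),(466,492)): print('st',onz("wrist",200+u/2.6,60+v/2.6,.05,T1).round(4))
f=lambda u,v,z:onz("wrist",265+u/5,145+v/5,z,T2)
print('top',f(283,377,.124).round(4)); print('cup',f(281,280,.03).round(4))
l,r=f(212,200,.058),f(412,280,.058); d=l-r; print('dial',(l+r)/2, np.degrees(np.arctan2(-d[0],d[1])))
print('plate',[f(u,v,0.0).round(4) for u,v in((65,50),(500,52),(503,465),(72,472))])
for p in ((.5415,-.3,.03),(.5415,-.3,.124)): print(proj("scene",p),proj("top",p),proj("wrist",p,T2))
```

```text
st [ 0.6089 -0.0075  0.05  ]
st [0.4929 0.0718 0.05  ]
st [ 0.4537 -0.0705  0.05  ]
top [ 0.5449 -0.3008  0.124 ]
cup [ 0.545  -0.3011  0.03  ]
dial [ 0.55810247 -0.30727142  0.058     ] -21.651600412317062
plate [array([ 0.5927, -0.2515,  0.    ]), array([ 0.5925, -0.3512,  0.    ]), array([ 0.4941, -0.3558,  0.    ]), array([ 0.4921, -0.2502,  0.    ])]
[205.43182733 264.79418929] [441.80600639 221.93043698] [320.23549415 204.12520738]
[199.8514107  229.36768491] [453.20799672 211.18395527] [320.62348635 224.23744459]
```

Run:
```python
from h import *
t=get_time(); ps=-.38; q=quat(ps)
print(get_ft_force())
move_pose((.543,-.300,.16),q)
movel((.543,-.300,.077),v=.1); wait(.1)
print(get_tcp_pos(),get_ft_force())
command_gripper(0.0); wait(.2)
print(get_grip_width(),get_ft_force(),get_ft_torque(),get_tcp_pos(),get_time()-t)
movel((.543,-.300,.15),v=.08); wait(.2)
print(get_grip_width(),get_ft_force(),get_ft_torque(),get_time()-t)
for n in("scene","top","wrist"):
  cv2.imwrite(f'pics/{n}3.png',read_camera(n)[:,:,::-1])
a=cv2.imread('pics/scene3.png')[180:320,130:280];cv2.imwrite('pics/c5.png',cv2.resize(a,None,fx=4,fy=4,interpolation=cv2.INTER_CUBIC))
```

```text
[-1.02752691 -0.31713763 -0.05311241]
[ 0.54354162 -0.30031569  0.0778245 ] [-0.94770657 -0.4833719  -0.54427803]
0.36011627076965225 [0.61040224 0.3934896  1.27945496] [ 0.1885748  -0.053365   -0.02106338] [ 0.54304284 -0.29995056  0.07700086] 2.6666999999999996
0.36041432223594166 [-0.23303112 -0.24173858 -2.71761856] [ 0.01413902 -0.04299423 -0.02932198] 3.9334
```

View pics/c5.png

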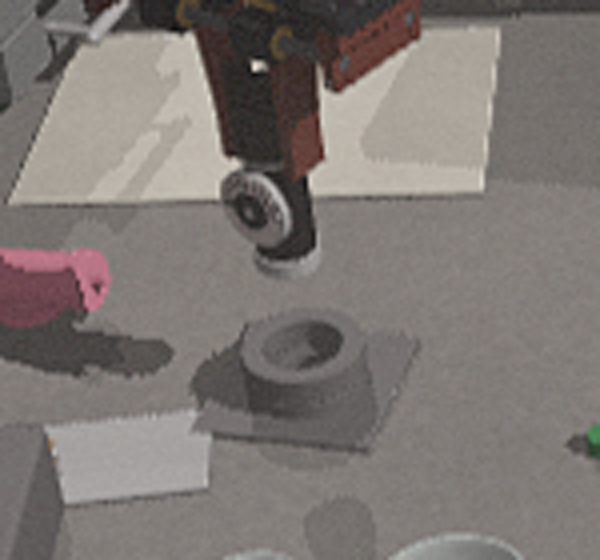

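View pics/wrist3.png

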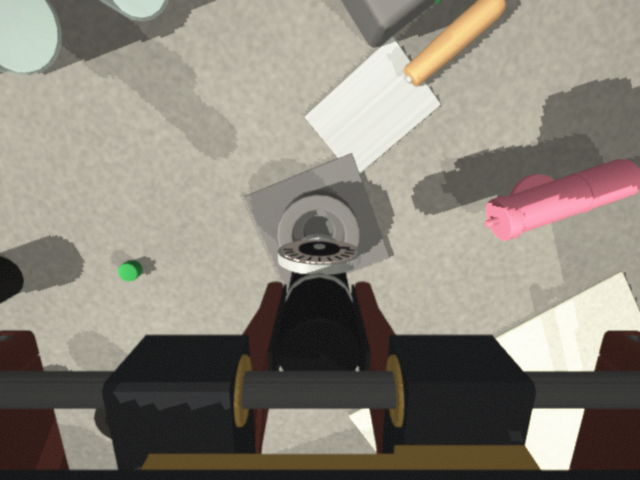

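Both views show the tester held upright, with its dial toward the wrist camera (wrist 318,250). Next is a slow press on the nearest stopper.

```bash
cat >> h.py <<'E'
def press(xy,psi,tag,z0=.129):
    t=get_time(); q=quat(psi); x,y=xy
    move_pose((x,y,.165),q); movel((x,y,z0),v=.08); wait(.3)
    f0=np.mean([get_ft_force()[2] for _ in range(5)])
    r=movel((x,y,.1075),v=.008,until_force=9.0)
    z=get_tcp_pos()[2]; fs=[]
    print('stop',r,round(z,4),'f0',round(f0,2))
    for k in range(12):
        wait(.1); fs.append(get_ft_force()[2]-f0)
    print('F',np.round(fs,1),'z',get_tcp_pos().round(4) if hasattr(get_tcp_pos(),'round') else get_tcp_pos())
    im=read_camera("scene")[:,:,::-1]; w=read_camera("wrist")[:,:,::-1]; tp=read_camera("top")[:,:,::-1]
    for n,i in(("s",im),("w",w),("t",tp)): cv2.imwrite(f'pics/p_{tag}_{n}.png',i)
    p=proj("scene",(x,y,.10)); u,v=p.astype(int)
    c1=cv2.resize(im[v-45:v+55,u-50:u+50],(400,400),interpolation=cv2.INTER_CUBIC)
    c2=cv2.resize(w[210:310,270:370],(400,400),interpolation=cv2.INTER_CUBIC)
    cv2.imwrite(f'pics/p_{tag}.png',np.hstack([c1,c2]))
    print('dt',get_time()-t,'T',get_time())
E
python3 - <<'E'
from h import *
press((.453,-.0705),.1,'c')
E
```

```text
stop True 0.1095 f0 -3.02
F [ 9.   9.6  8.7  8.6  9.   9.8  9.   8.9  9.4  9.5 10.  10. ] z [ 0.4531 -0.0705  0.1096]
dt 5.4 T 13.7917
```

View pics/p_c.png

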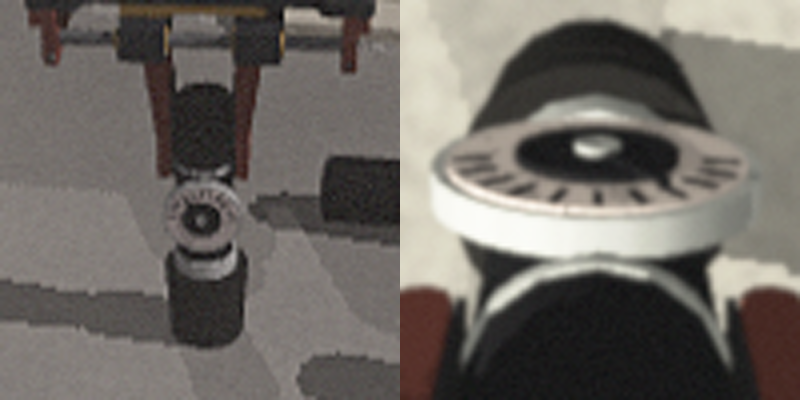

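Run:
```python
from h import *
w=cv2.imread('pics/p_c_w.png')[232:272,272:366]; w=w[::-1,::-1]
cv2.imwrite('pics/dialc.png',cv2.resize(w,(752,640),interpolation=cv2.INTER_CUBIC)[:600])
```

```text
(no output)
```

View pics/dialc.png

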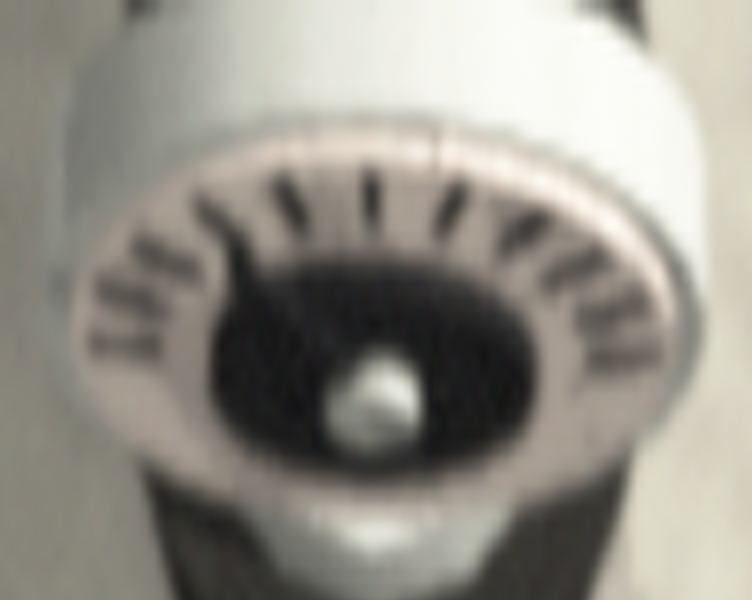

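The dial, turned right way up, shows the needle (235,250) on about tick 3 to 3.5, while the force is 9.4 N. A pin pushed in that little gives only about 3 N, so the foot is down and this stopper is the soft one. Next I take the tester home.

Run:
```python
from h import *
t=get_time(); q=quat(-.38)
movel((.453,-.0705,.17),v=.08)
move_pose((.543,-.300,.15),q); wait(.2)
f0=get_ft_force(); w=read_camera("wrist")[:,:,::-1]; cv2.imwrite('pics/w5.png',w)
s=read_camera("scene")[:,:,::-1]; cv2.imwrite('pics/s5.png',s)
movel((.543,-.300,.085),v=.08)
r=movel((.543,-.300,.0755),v=.015,until_force=4.); wait(.2)
print(r,get_tcp_pos(),get_ft_force(),f0,get_grip_width(),get_time()-t)
cv2.imwrite('pics/c6.png',np.hstack([cv2.resize(s[180:320,130:280],(400,373)),cv2.resize(read_camera("scene")[180:320,130:280,::-1],(400,373))]))
```

```text
True [ 0.54306553 -0.30003067  0.07637981] [-0.58489726 -1.3102318   5.47229741] [-0.71532024 -0.3231138  -1.9541751 ] 0.35978379657485593 3.924999999999999
```

View pics/c6.png

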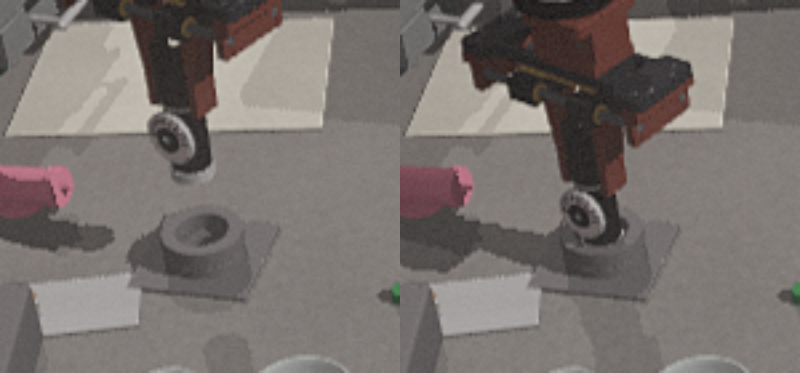

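Run:
```python
from h import *
t=get_time()
command_gripper(1.0); wait(.3)
print(get_ft_force(),get_grip_width())
movel((.543,-.300,.19),v=.12); wait(.2)
cv2.imwrite('pics/w6.png',read_camera("wrist")[:,:,::-1]);T=wristT();np.save('T6.npy',T)
s=read_camera("scene")[:,:,::-1];tp=read_camera("top")[:,:,::-1];cv2.imwrite('pics/t6.png',tp);cv2.imwrite('pics/s6.png',s)
cv2.imwrite('pics/c7.png',np.hstack([cv2.resize(s[220:300,160:250],(450,400)),cv2.resize(tp[180:250,410:480],(350,400))]))
move_pose((.43,-.0705,.18),quat(0)); wait(.2)
T=wristT();np.save('T7.npy',T);cv2.imwrite('pics/w7.png',read_camera("wrist")[:,:,::-1])
print(get_time()-t,get_time())
```

```text
[ 0.72507806 -0.59659573 -0.86946625] 1.0027577394069946
3.9915999999999983 21.7583
```

View pics/c7.png

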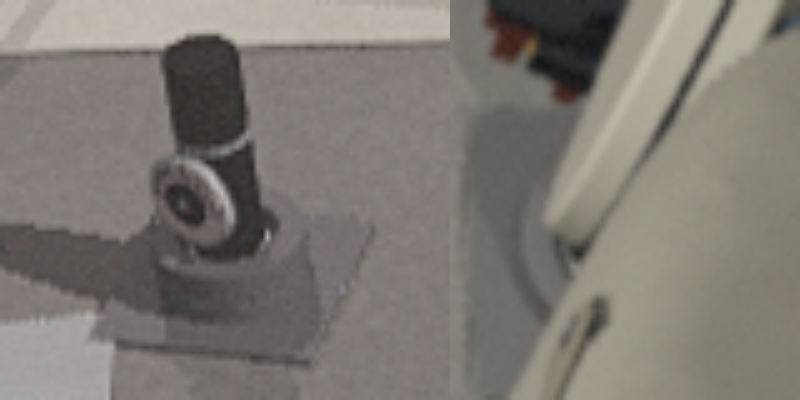

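View pics/w7.png

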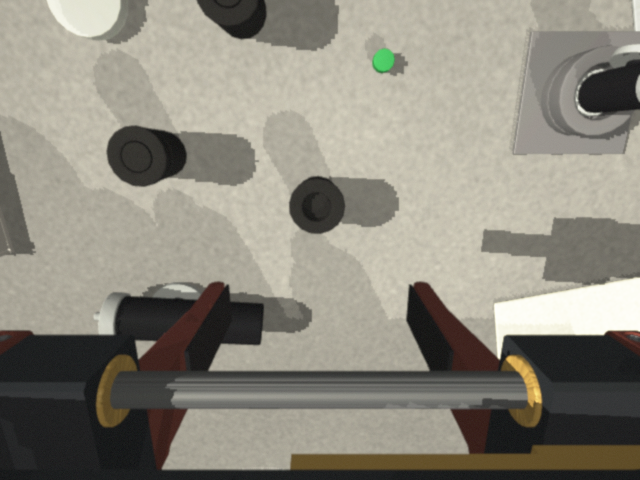

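View pics/w6.png

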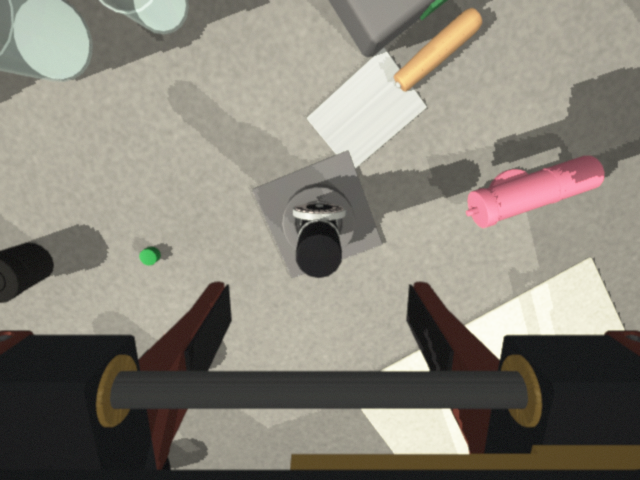

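The tester stands upright in its stand (scene crop 215,190; wrist 318,235), and the tested stopper clearly keeps a dent (wrist 317,205). Next I locate that stopper and move it to the tray.

Run:
```python
from h import *
t=get_time()
p=onz("wrist",317,205,.0475,np.load('T7.npy')); print(p)
x,y=(p[:2]+np.array([.453,-.0705]))/2
print(x,y,[inverse_kinematics((.468,.311,z),quat(0)) is not None for z in(.013,.1)])
move_pose((x,y,.10),quat(0)); movel((x,y,.008),v=.1); wait(.1)
print(get_ft_force())
command_gripper(0.); wait(.2); print(get_grip_width()*88, get_tcp_pos())
movel((x,y,.09),v=.1); wait(.2); print(get_grip_width()*88,get_ft_force())
cv2.imwrite('pics/s8.png',read_camera("scene")[:,:,::-1]);print(get_time()-t)
move_pose((.468,.311,.09),quat(0)); wait(.1)
cv2.imwrite('pics/s9.png',read_camera("scene")[:,:,::-1])
s=cv2.imread('pics/s9.png'); cv2.imwrite('pics/c9.png',cv2.resize(s[180:320,420:560],(560,560)))
print(get_time()-t,get_time(),get_tcp_pos())
```

```text
[ 0.45431857 -0.07062493  0.0475    ]
0.4536592872498514 -0.07056246406569763 [True, True]
[-0.04588289 -0.40991401  0.46767757]
45.74998976483562 [ 0.45364324 -0.07054306  0.00800972]
45.54822050074786 [-0.78454521 -0.27316849 -0.6944146 ]
3.7417000000000016
5.316700000000001 27.075 [0.46842841 0.30984453 0.09000817]
```

View pics/c9.png

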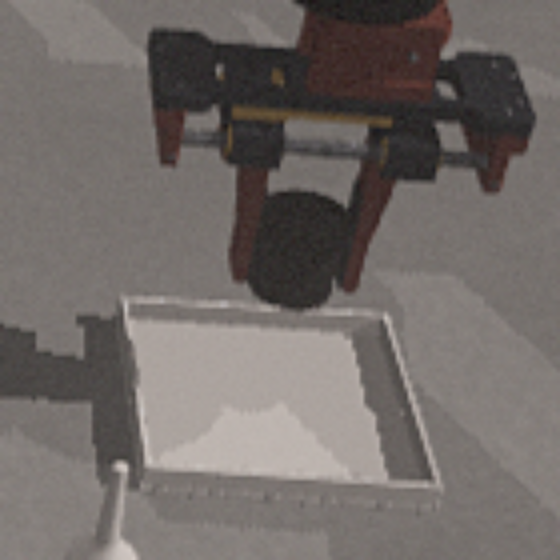

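The stopper is held upright over the tray, so I lower it.

Run:
```python
from h import *
t=get_time()
movel((.468,.311,.02),v=.1); wait(.1)
r=movel((.468,.311,.0095),v=.015,until_force=3.); print(r,get_tcp_pos())
command_gripper(1.0); wait(.3)
movel((.468,.311,.15),v=.12)
movel((.43,.311,.24),v=.2); wait(.2)
np.save('T9.npy',wristT());cv2.imwrite('pics/w9.png',read_camera("wrist")[:,:,::-1]);cv2.imwrite('pics/s10.png',read_camera("scene")[:,:,::-1]);cv2.imwrite('pics/t10.png',read_camera("top")[:,:,::-1])
print(get_time()-t,get_time())
```

```text
True [0.46799241 0.31101752 0.0120082 ]
4.900000000000002 31.975
```

View pics/w9.png

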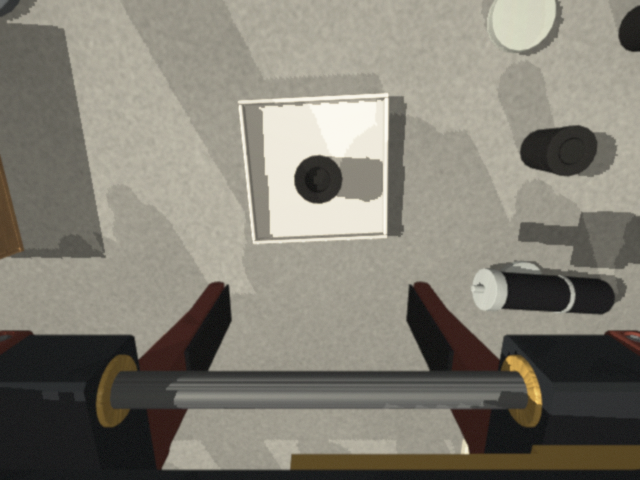

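View pics/s10.png

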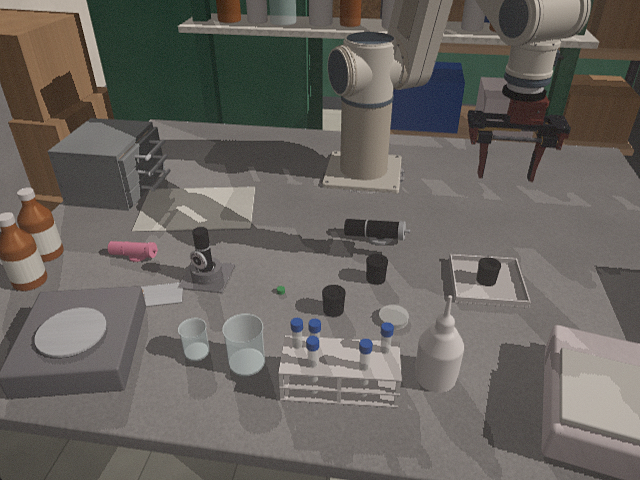

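The soft stopper stands upright near the tray centre (wrist 318,180; scene 488,271), with its dent still visible. The tester is home (scene 203,258), and the sound stoppers are unmoved (scene 377,269 and 333,300). I hand the job in.

Run:
```python
from h import *
job_done(); print(get_time())
```

```text
the job is handed in; nothing more can be done
the job is handed in; nothing more can be done
```

The soft stopper is standing upright in the white tray, the tester is back in its stand, and I handed the job in at about 32 s of the 72 s allowed. No verdict is reported.

**Finding it:** I pressed the tester on the first stopper, at about (0.453, −0.071), and held it for about 1.2 s at 9 to 10 N. The needle showed only about 3 to 3.5 mm. That little pin travel accounts for only about 3 N, so the foot was down and this was the soft one.

**Not tested:** I did not press the other two stoppers, because the first reading was clear. A permanent dent in the pressed stopper, visible afterwards, agreed with it.

**Last checks:**
- **Tester:** it looks upright and seated in its stand. It touched down 0.6 mm below the height I gripped it at, which is within tolerance, and the fingers came free. The top camera's view of the stand was blocked by the arm, so this rests on the scene and wrist views.
- **Soft stopper:** it stands upright near the tray centre, released, with the dent still visible. I judged this by eye and from the placing position, without a separate measurement afterwards.
- **Sound stoppers:** both are standing where they started in the scene view, and neither was touched.

No check failed. The camera views disagreed on positions by up to about 7 mm on the stand and 2 mm on the stoppers, so I used averages.

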